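# Walk the V-block round to the drilling fence

## Robot

A 6-joint arm with a two-finger parallel gripper is mounted at the origin on the work surface. World frame = base frame: x ahead of the robot, y to its left, z up, the work surface at z = 0. Lengths are in m, angles in degrees, forces in N, time in s.
With the tool pointing down it reaches from about 0.4 to 0.825 m from the base axis. Payload 7 kg.
Tool frame: the origin (TCP) lies midway between the tips of the shut fingers; the grasp point (between the pads) lies 19 mm behind it (ctrl.grasp_offset is the distance from the TCP to the grasp point, in m); z points along the fingers, x is the direction in which the jaws open and shut, and the axes are right-handed (so a half turn about z gives the same grasp; the last joint's range is limited). The gripper opens to 88 mm and grips with 3 to 60 N. Pads are 19 mm wide; open, the fingers measure 130 mm over their backs; the gripper's body (78 mm by 193 mm) begins 47 mm behind the grasp point.
Start: joints at [83.887, 20.546, 0.682, 0, -70.136, -16.507], TCP at [0.26, 0.623, 0.204] pointing down, gripper open.
Joint ranges: [-176.03, 176.03], [-82.01, 121.73], [-58.28, 71.71], [-173.87, 95.51], [-174.79, -0.11], [-173.66, 173.66]. Speed limits (degrees/s): [136.94, 136.94, 172.46, 180, 180, 180].

## Interface

Orientations are given as [roll, pitch, yaw] about the fixed x, y, z axes, in that order (R = Rz(yaw) Ry(pitch) Rx(roll)).
In Python, from plant import sensors, snapshot, order, ctrl gives the robot as it stands.
- The arm moves only by the tool send_rows, never from a script. Its argument "commands" is a list of rows, each a list of 3 entries, a list of its own where there are three numbers: the closure, from 0 (fully open) to 1 (shut), then the shift along the world's x, y, z in units of 0.25 m (1.0 is 0.25 m), then the turn, a rotation vector about the world's x, y, z in units of 360 degrees (1.0 is 360 degrees). In form: [[hand, [x, y, z], [ax, ay, az]], ...]. A call has 1 to 12 rows; each row shifts and turns the pose as measured when the row begins; what a row does not reach is not made up. A row lasts 1/10 s, in which the tool goes at most 50 mm and 8.59 degrees, less where a joint would pass 70% of its speed; a pose out of reach is approached as far as the arm can. A call with a number of a shift or a turn outside -1 to 1 is refused whole. A call with a gripper value outside its range is refused whole. The fingers move at their own pace and stop on an object; the grip force is fixed at half the most. Time passes only in rows, so rows that do not move let the fingers close. It gives the time, the measured TCP pose, the force and the opening at its end, in the units of the state.
- sensors.get_obs(): the state, without advancing time (a new reading comes with each control period).
- snapshot(name): name is "scene" or "top" or "wrist"; returns a dict with "color" (400x640x3 uint8, blue, green, red), "z_map" (400x640 float32, m along the optical axis (not along the pixel's ray), 0 where there is no reading), "mtx" (3x3 intrinsics, pixels), "xyz" and "attitude" of the camera in the world. Camera axes: x right, y down, z forward; pixel columns grow to the right and rows downward; lengths in m; the calibration is good to about 2 mm. The wrist camera is an equidistant fisheye: a pixel r from the principal point sees the ray r / f radians off the axis. A picture is of the moment at which its call begins.
- order.close_job(): hands the job in, once; it reports no verdict.
The state is a dict: "clock": time; "joint_pos": joint angles; "qvel": joint speeds; "tau": joint torques, N m; "tool_pos": TCP position; "orientation": TCP orientation; "force": force on the tool from outside, world axes, zero at the start; "moment": the same for the moment, N m; "opening": finger opening in m.
Only numpy, scipy, OpenCV 4.12 (cv2) and the standard library are available. Lean on these libraries where they do the work, as an engineer would, in place of code of your own. Each camera call takes 0.05 s, during which the arm holds its last target.

## Task

Turn the heavy aluminium V-block round on the bench by pushing at its corners, while it still stands clear of the wooden fence, until its notched face faces the fence; then push it up until that face lies flat against the fence, between the two clamps. Slide the block only, never lift or tip it, leave the other things standing around it alone, and finish clear of everything.

Things in the scene. Friction and masses are not known exactly. Their poses are not given: they have to be found in the camera images.
- block: Loose bare aluminium block, 96 mm along its x, 120 along y, 40 high, 0.7 to 1.0 kg, too wide to grip. Its +x long face has an upright V-notch in the middle, 44 mm wide, 20 deep; the other sides are plain. Origin: centre of its underside; x points out of the notched face, z up. It starts 50 to 122 degrees anticlockwise (from above) of facing the fence, centre 120 to 145 mm from the fence face.
- front_left (a point): Point on the block's notched face at its foot, near the corner on its +y side: 48 mm along x and 58 mm along y from the block's origin.
- front_right (a point): Point on the block's notched face at its foot, near the corner on its -y side: 48 mm along x and -58 mm along y from the block's origin.
- fence: Dark wooden fence fixed on the bench beyond the block: 360 mm long (y), 30 thick, 45 high. Origin: middle of its front face (towards the robot and block) at bench height; x points level into the fence, away from the block, z up. Two steel clamps, 26 mm wide, centred 155 mm either side of the origin, stick out 18 mm in front of the face and 44 behind it; top 73 high.
- jar: Bystander: closed amber glass jar, 60 mm across, 85 mm high. Origin: centre of its foot.
- dowel: Bystander: short upright offcut of round wooden dowel, 32 mm across, 90 mm high. Origin: centre of its foot.
- tape: Bystander: yellow and black tape measure case, 60 x 34 mm, 58 mm high. Origin: centre of its foot.
Not all that is in view belongs to the job. Of the things like the block, leave any that is turquoise or yellow; of the rest the larger one is meant.

How it is judged (in metres and radians):
On the way:
1. the block's notched face is turned to the fence within 20 degrees while the block is still clear of the fence (angle between the x axis of block and the x axis of fence, either way round below 0.35 rad and x of fence in the frame of block above 0.05 m and x of block in the frame of fence below -0.068 m), for 0.2 s.
At the end, for the whole second after the job is handed in: Both ends of the block's notched face are within 5 mm of the fence's front face, between the clamps (block centre within 84 mm of the middle of the fence), the block flat on the bench and at rest (x of front_left in the frame of fence between -0.005 and 0.005 m and x of front_right in the frame of fence between -0.005 and 0.005 m and y of block in the frame of fence between -0.084 and 0.084 m and angle between block's own z axis and vertical below 0.05 rad and height (world z) of block below 0.004 m and linear speed of block below 0.01 m/s); the robot touches nothing.
It fails at once if the block is lifted off the bench or tipped (height (world z) of block above 0.008 m or angle between block's own z axis and vertical above 0.12 rad).
It fails at once if the jar, the dowel or the tape measure is shifted more than 20 mm or knocked over (distance of any of jar, dowel, tape from where it was at the start of the episode above 0.02 m or angle between any of jar, dowel, tape's own z axis and vertical above 0.3 rad).
It also fails if it takes over 72 s, if anything falls off the work surface, if the arm or the gripper's body presses on something with over 40 N, if the wrist force passes 120 N, or if a joint passes its speed limit or range.

## Working session

There is one attempt and no reset: what is moved stays moved. The work goes in short steps, Python scripts to look and compute and a tool call to move; the robot and the scene stay as the last step left them, time stands still between calls to the robot, and variables do not carry over. Pictures are saved under pics/ and viewed, and the job is handed in when it is done.

Besides the shell and the picture viewer there is one more tool, called by a JSON object that holds its "method" and its "body", one argument or row to a line. send_rows: Moves the arm, as the interface text tells. Its arguments: {"type":"object","properties":{"commands":{"type":"array","items":{"type":"array"}}},"required":["commands"]}

```bash
ls; mkdir -p pics; python3 - <<'E'
from plant import sensors, snapshot, order, ctrl
import cv2,pickle
o=sensors.get_obs();print(o)
for n in ['scene','top']:
    s=snapshot(n);cv2.imwrite(f'pics/{n}0.png',s['color']);pickle.dump(s,open(f'{n}0.pkl','wb'));print(n,s['xyz'],s['attitude'],s['mtx'])
E
```

```text
pics
{'clock': 0.0, 'joint_pos': array([ 8.38866048e+01,  2.05927521e+01,  6.34956076e-01, -1.99658730e-02,
       -7.01375888e+01, -1.65073280e+01]), 'qvel': array([-0.02602678,  0.06910831, -0.0023915 ,  0.01614856,  0.01107554,
        0.07422979]), 'tau': array([-1.04899147e-03, -5.82726359e+01,  2.93049645e+01,  6.99740946e+00,
        6.91365130e-03, -1.60767645e-04]), 'tool_pos': array([0.25944632, 0.62257566, 0.20311734]), 'orientation': array([-1.79990891e+02, -9.67868818e-02, -1.12627530e+02]), 'force': array([-0.39474184, -0.02197515, -0.60262838]), 'moment': array([-0.01347986, -0.0489491 ,  0.03228343]), 'opening': 0.08746206571934505}
scene [ 1.08611965 -0.08253945  0.7614958 ] [-1.42635413e+02  9.42243210e-02  8.07539493e+01] [[388.37843598   0.         318.93779265]
 [  0.         388.37843598 197.92531549]
 [  0.           0.           1.        ]]
top [ 0.35381835 -0.00275869  1.1480366 ] [-170.13291479    0.69525883  -89.22309009] [[463.7905994   0.        329.0343739]
 [  0.        463.7905994 198.8291695]
 [  0.          0.          1.       ]]
```

View pics/scene0.png

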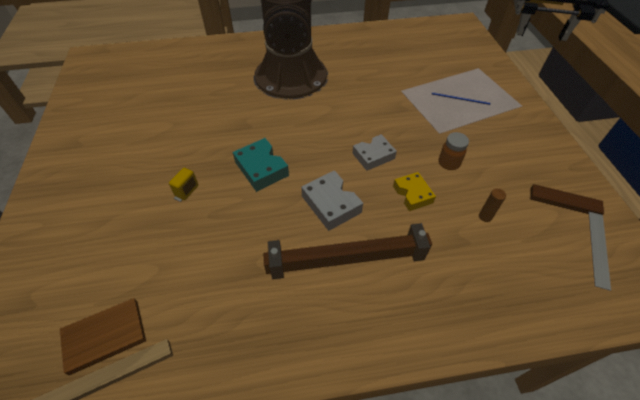

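View pics/top0.png

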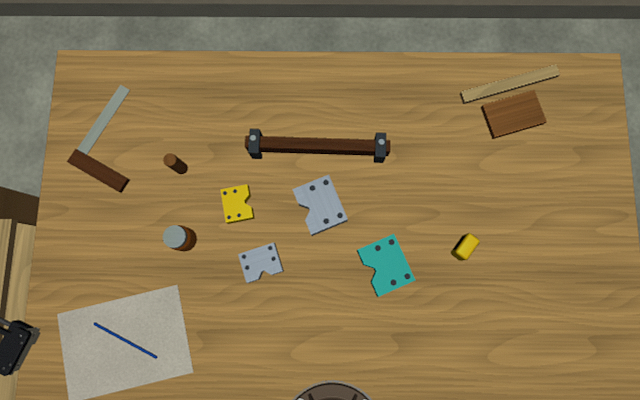

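The four block-like things in the top view are silver large (320,205), silver small (260,262), turquoise (386,265) and yellow (237,203). After leaving out turquoise and yellow, the larger silver one at (320,205) is meant. I'll check it in an enlarged crop.

```bash
cat > h.py <<'E'
import numpy as np,cv2
from scipy.spatial.transform import Rotation as R
def ray(s,u,v):
    K=s['mtx'];d=np.stack([(np.asarray(u,float)-K[0,2])/K[0,0],(np.asarray(v,float)-K[1,2])/K[1,1],np.ones(np.shape(u))],-1)
    return d@R.from_euler('xyz',s['attitude'],degrees=True).as_matrix().T
def atz(s,u,v,z):
    d=ray(s,u,v);t=(z-s['xyz'][2])/d[...,2];return s['xyz']+d*t[...,None]
def cloud(s):
    v,u=np.mgrid[0:400,0:640];z=s['z_map'];P=s['xyz']+ray(s,u,v)*z[...,None];P[z==0]=np.nan;return P
def proj(s,P):
    M=R.from_euler('xyz',s['attitude'],degrees=True).as_matrix();c=(np.atleast_2d(P)-s['xyz'])@M
    return c[:,:2]/c[:,2:]*s['mtx'][0,0]+s['mtx'][:2,2]
def crop(s,r,k,fn):
    x0,y0,x1,y1=r;cv2.imwrite(fn,cv2.resize(s['color'][y0:y1,x0:x1],None,fx=k,fy=k,interpolation=cv2.INTER_CUBIC))
E
python3 - <<'E'
from h import *;import pickle
s=pickle.load(open('top0.pkl','rb'));crop(s,(160,120,400,300),3,'pics/c1.png')
for n in ('top0','scene0'):
    s=pickle.load(open(n+'.pkl','rb'))
    P=cloud(s);z=P[...,2]
    m=((z>.02)&(z<.15)&(P[...,0]>.2)&(P[...,0]<1)).astype(np.uint8)
    nl,l,st,c=cv2.connectedComponentsWithStats(m)
    for i in range(1,nl):
        if st[i,4]>60:
            q=P[l==i];zt=np.percentile(q[:,2],95);t=q[abs(q[:,2]-zt)<.006]
            print(n,c[i].round(),st[i,4],'top',zt.round(3),'ctr',t.mean(0).round(3),cv2.minAreaRect(t[:,:2].astype(np.float32)))
E
```

```text
top0 [515. 112.] 723 top 0.024 ctr [ 0.778 -0.455  0.022] ((0.7771424055099487, -0.4540942907333374), (0.08967897295951843, 0.13995909690856934), 17.04134178161621)
top0 [511. 124.] 72 top 0.024 ctr [ 0.747 -0.444  0.022] ((0.7492704391479492, -0.44204726815223694), (0.04121612384915352, 0.0315222293138504), 16.0196475982666)
top0 [318. 144.] 2400 top 0.061 ctr [0.682 0.039 0.059] ((0.68312668800354, 0.043851979076862335), (0.3360297679901123, 0.0627669095993042), 88.76425170898438)
top0 [174. 162.] 282 top 0.093 ctr [0.629 0.389 0.09 ] ((0.6288172006607056, 0.3896358907222748), (0.028958607465028763, 0.029244745150208473), 66.32146453857422)
top0 [321. 204.] 1892 top 0.044 ctr [0.535 0.034 0.041] ((0.5347945690155029, 0.03518293425440788), (0.12059155106544495, 0.09575463086366653), 23.39066505432129)
top0 [236. 203.] 914 top 0.032 ctr [0.536 0.241 0.029] ((0.5366091132164001, 0.24009175598621368), (0.0848245695233345, 0.06754056364297867), 11.305635452270508)
top0 [179. 237.] 671 top 0.088 ctr [0.448 0.368 0.085] ((0.44778114557266235, 0.36916255950927734), (0.05174519866704941, 0.
[... 1501 characters left out ...]
828436851501), 12.838030815124512)
scene0 [493. 202.] 435 top 0.09 ctr [0.631 0.388 0.089] ((0.6298459768295288, 0.38852423429489136), (0.031439460813999176, 0.030175602063536644), 22.452251434326172)
scene0 [346. 250.] 3386 top 0.06 ctr [0.686 0.035 0.058] ((0.6834085583686829, 0.04326784610748291), (0.3360920250415802, 0.06341054290533066), 88.64143371582031)
scene0 [101. 331.] 1336 top 0.022 ctr [ 0.774 -0.454  0.021] ((0.7776183485984802, -0.4548085033893585), (0.09050244092941284, 0.13879020512104034), 17.613100051879883)
scene0 [ 66. 358.] 111 top 0.023 ctr [ 0.817 -0.507  0.021] ((0.8120690584182739, -0.5063477754592896), (0.05622384324669838, 0.02074836939573288), 18.054946899414062)
```

View pics/c1.png

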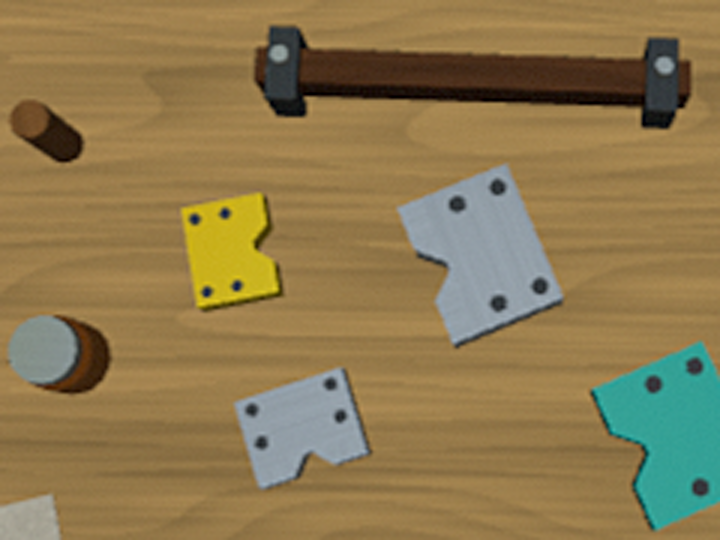

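The crop confirms it: the larger silver block is at crop (480,255), and its notch at crop (440,275) points left, which is +y. Its centre is about (0.535, 0.035) and its yaw about 113°. The fence face is at x≈0.670, y≈0.044, yaw about -1.3°. I need to turn the block about 115° clockwise. The plan is to push the right end of the notched face towards -y, then the left end of the back face towards the fence.

{"method": "send_rows", "body": {
  "commands": [
    [1, [0.1, -0.16, 0], [0, 0, 0.01]],
    [1, [0.1, -0.16, 0], [0, 0, 0.01]],
    [1, [0.1, -0.16, 0], [0, 0, 0.01]],
    [1, [0.1, -0.16, 0], [0, 0, 0.01]],
    [1, [0.1, -0.16, 0], [0, 0, 0.01]],
    [1, [0.1, -0.16, 0], [0, 0, 0]],
    [1, [0.1, -0.16, 0], [0, 0, 0]],
    [1, [0.1, -0.16, 0], [0, 0, 0]],
    [1, [0.1, -0.16, 0], [0, 0, 0]],
    [1, [0.1, -0.16, 0], [0, 0, 0]],
    [1, [0.1, -0.16, 0], [0, 0, 0]],
    [1, [0, 0, 0], [0, 0, 0]]
  ]
}}

```text
clock: 1.3
tool_pos: [0.538, 0.1632, 0.1975]
orientation: [179.9, -0.5, -93.6]
force: [-0.1, 0.9, -0.2]
opening: 0.0015
```

{"method": "send_rows", "body": {
  "commands": [
    [1, [0.1, -0.02, -0.1], [0, 0, 0]],
    [1, [0, 0, -0.15], [0, 0, 0]],
    [1, [0, 0, -0.15], [0, 0, 0]],
    [1, [0, 0, -0.15], [0, 0, 0]],
    [1, [0, 0, -0.1], [0, 0, 0]],
    [1, [0, 0, -0.05], [0, 0, 0]],
    [1, [0, 0, 0], [0, 0, 0]]
  ]
}}

```text
clock: 2.0
tool_pos: [0.563, 0.1556, 0.0159]
orientation: [179.9, -0.5, -93.9]
force: [-0.2, 0.5, 0.3]
opening: 0.0004
```

```bash
cat > look.py <<'E'
import sys;from h import *;from plant import snapshot,sensors
def blk(s,guess,yawg):
    P=cloud(s);z=P[...,2]
    m=((z>.034)&(z<.048)&(np.hypot(P[...,0]-guess[0],P[...,1]-guess[1])<.095)).astype(np.uint8)
    m[P[...,0]>.664]=0
    # colour: silver = low saturation
    hsv=cv2.cvtColor(s['color'],cv2.COLOR_BGR2HSV);m[(hsv[...,1]>70)]=0
    nl,l,st,c=cv2.connectedComponentsWithStats(m);i=1+np.argmax(st[1:,4]);q=P[l==i][:,:2].astype(np.float32)
    (c,(w,h),a)=cv2.minAreaRect(q)
    la=a if w>h else a+90   # long axis
    yaw=la+90; yaw=min([yaw+k*180 for k in range(-3,4)],key=lambda y:abs(y-yawg))
    return np.array(c),yaw,max(w,h),min(w,h)
if __name__=='__main__':
    g=(float(sys.argv[1]),float(sys.argv[2]));y=float(sys.argv[3]);tag=sys.argv[4]
    for n in ('top','scene'):
        s=snapshot(n);c,yw,L,W=blk(s,g,y);print(n,c.round(4),round(yw,1),round(L,4),round(W,4))
        cv2.imwrite(f'pics/{tag}_{n}.png',s['color'])
        u,v=map(int,proj(s,[*g,.04])[0]);u=max(100,min(540,u));v=max(75,min(325,v));crop(s,(u-100,v-75,u+100,v+75),3,f'pics/{tag}_{n}c.png')
    o=sensors.get_obs();print(o['clock'],o['tool_pos'].round(4),o['orientation'].round(1),o['force'].round(1))
E
python3 look.py .535 .035 113 a
```

```text
top [0.5346 0.0353] 113.2 0.1207 0.0952
scene [0.5353 0.0347] 113.6 0.1224 0.0971
2.1 [0.5644 0.1564 0.0181] [-180.    -0.4  -93.9] [ 1.  -0.5  0.5]
```

View pics/a_scenec.png

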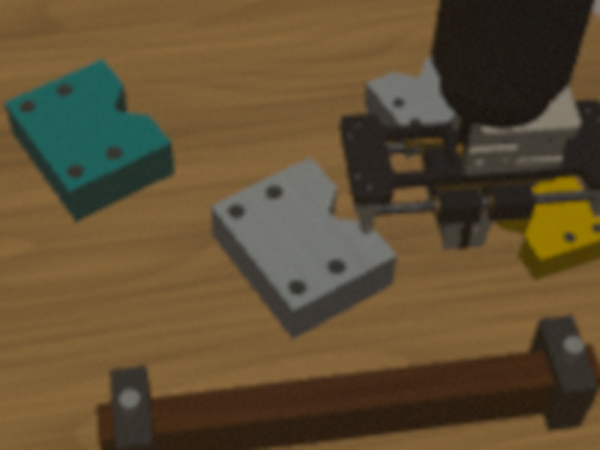

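The silver block hasn't moved. The finger tips are down at crop (463,235), clear of its right front corner at (395,262). Starting the first push.

{"method": "send_rows", "body": {
  "commands": [
    [1, [0, -0.06, 0], [0, 0, 0]],
    [1, [0, -0.06, 0], [0, 0, 0]],
    [1, [0, -0.05, 0], [0, 0, 0]],
    [1, [0.01, -0.05, 0], [0, 0, 0]],
    [1, [0.01, -0.05, 0], [0, 0, 0]],
    [1, [0.02, -0.05, 0], [0, 0, 0]],
    [1, [0.02, -0.05, 0], [0, 0, 0]],
    [1, [0, 0, 0], [0, 0, 0]]
  ]
}}

```text
clock: 2.9
tool_pos: [0.5835, 0.0568, 0.0234]
orientation: [-179.5, -0.1, -93.9]
force: [-0.7, 0.1, -0.5]
opening: 0.0007
```

```bash
python3 look.py .535 .025 105 b
```

```text
top [0.5288 0.0328] 113.2 0.1078 0.0952
scene [0.568  0.0265] 113.9 0.0711 0.056
3.0 [0.583  0.0579 0.0233] [-1.795e+02 -1.000e-01 -9.380e+01] [0.2 0.1 0.7]
```

View pics/b_scenec.png

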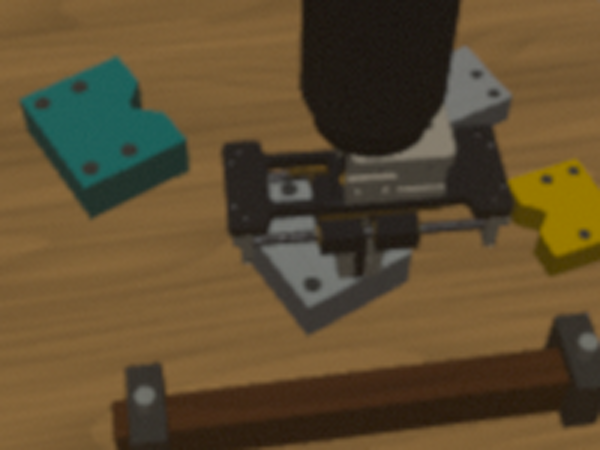

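```bash
python3 - <<'E'
from h import *;from plant import snapshot
s=snapshot('wrist');cv2.imwrite('pics/b_w.png',s['color'])
E
```

```text
(no output)
```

View pics/b_w.png

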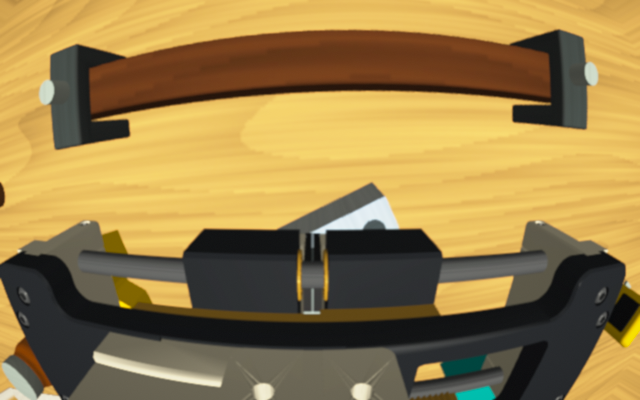

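View pics/b_topc.png

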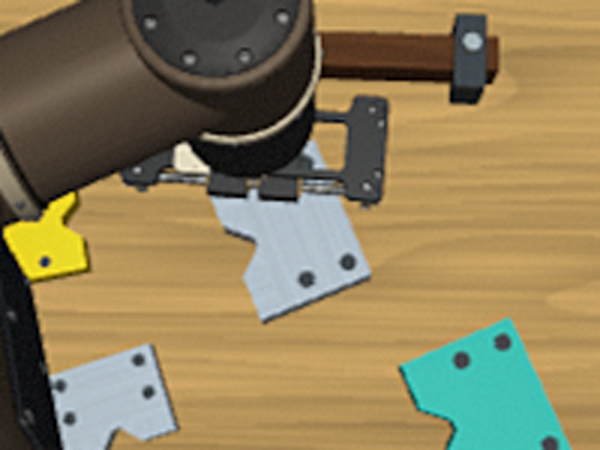

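```bash
python3 - <<'E'
from h import *;from plant import snapshot,sensors
o=sensors.get_obs();print(o['tool_pos'],o['joint_pos'].round(2),o['opening'])
s=snapshot('scene');P=cloud(s)
print(proj(s,o['tool_pos']))
u,v=map(int,proj(s,[.535,.025,.04])[0]);print(u-100,v-75)
crop(s,(u-40,v-30,u+60,v+45),8,'pics/b2.png')
u,v=map(int,proj(s,o['tool_pos'])[0])
for vv in range(v-14,v+8,2): print(vv,[tuple((1000*P[vv,uu]).round().astype(int)) for uu in range(u-8,u+9,4)])
E
```

```text
[0.58286808 0.05831036 0.02323245] [ 25.06  22.16 -23.8    0.47 -43.7   60.79] 0.0009248067670534117
[[344.50648697 213.08921979]]
226 119
199 [(np.int64(617), np.int64(28), np.int64(128)), (np.int64(617), np.int64(37), np.int64(126)), (np.int64(620), np.int64(44), np.int64(129)), (np.int64(592), np.int64(61), np.int64(89)), (np.int64(620), np.int64(61), np.int64(125))]
201 [(np.int64(617), np.int64(28), np.int64(121)), (np.int64(619), np.int64(36), np.int64(122)), (np.int64(619), np.int64(45), np.int64(120)), (np.int64(595), np.int64(60), np.int64(85)), (np.int64(622), np.int64(61), np.int64(120))]
203 [(np.int64(564), np.int64(41), np.int64(41)), (np.int64(594), np.int64(43), np.int64(80)), (np.int64(590), np.int64(53), np.int64(73)), (np.int64(587), np.int64(63), np.int64(67)), (np.int64(594), np.int64(70), np.int64(74))]
205 [(np.int64(568), np.int64(41), np.int64(38)), (np.int64(592), np.int64(44), np.int64(70)), (np.int64(591), np.int64(53), np.int64(67)), (np.int64(591), np.int64(62), np.int64(65)), (np.int64(595), np.int64(71), np.int64(68))]
207 [(np.int64(573), np.int64(40)
[... 872 characters left out ...]
np.int64(18))]
215 [(np.int64(595), np.int64(35), np.int64(39)), (np.int64(596), np.int64(44), np.int64(38)), (np.int64(589), np.int64(56), np.int64(24)), (np.int64(586), np.int64(66), np.int64(17)), (np.int64(580), np.int64(78), np.int64(7))]
217 [(np.int64(601), np.int64(34), np.int64(39)), (np.int64(596), np.int64(45), np.int64(30)), (np.int64(591), np.int64(56), np.int64(19)), (np.int64(587), np.int64(67), np.int64(11)), (np.int64(581), np.int64(78), np.int64(0))]
219 [(np.int64(600), np.int64(35), np.int64(29)), (np.int64(594), np.int64(46), np.int64(18)), (np.int64(590), np.int64(56), np.int64(9)), (np.int64(585), np.int64(67), np.int64(0)), (np.int64(586), np.int64(77), np.int64(-1))]
```

View pics/b2.png

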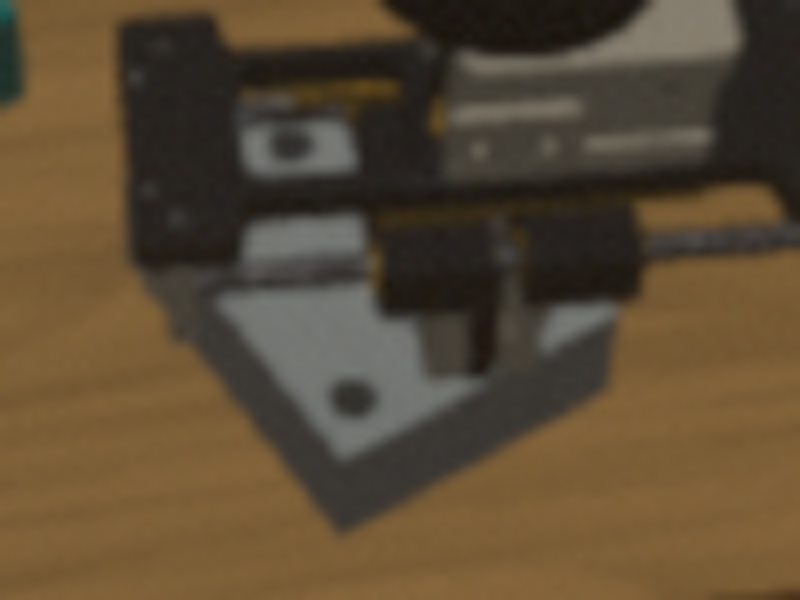

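```bash
python3 - <<'E'
from plant import ctrl,sensors
print([ (a,getattr(ctrl,a)) for a in dir(ctrl) if a[0]!='_'])
o=sensors.get_obs();print({k:(v.round(2) if hasattr(v,'round') else v) for k,v in o.items()})
E
```

```text
[('PlanningError', <class 'plant.PlanningError'>), ('grasp_offset', 0.0188)]
{'clock': 3.1, 'joint_pos': array([ 25.09,  22.16, -23.81,   0.47, -43.7 ,  60.79]), 'qvel': array([ 0.64, -0.05, -0.13, -0.04,  0.06, -0.11]), 'tau': array([-4.500e-01, -5.287e+01,  2.185e+01,  5.140e+00,  1.000e-01,
        1.000e-02]), 'tool_pos': array([0.58, 0.06, 0.02]), 'orientation': array([-1.7955e+02, -1.2000e-01, -9.3780e+01]), 'force': array([-0.29,  0.03,  0.11]), 'moment': array([-0.04,  0.03, -0.04]), 'opening': 0.00020678581925534812}
```

The fingers are over the block's top, at crop (480,360), and the block hasn't moved. The tips seem to sit about 20 mm above the reported TCP. I'll raise the tool, move it off the block and measure the tip offset.

{"method": "send_rows", "body": {
  "commands": [
    [1, [0, 0, 0.1], [0, 0, 0]],
    [1, [0, 0.1, 0.1], [0, 0, 0]],
    [1, [0, 0.15, 0], [0, 0, 0]],
    [1, [0, 0.12, 0], [0, 0, 0]],
    [1, [0, 0, 0], [0, 0, 0]]
  ]
}}

```text
clock: 3.6
tool_pos: [0.5816, 0.1561, 0.0749]
orientation: [-179.6, -0.1, -93.7]
force: [0.9, -0.5, 0.2]
opening: 0.0006
```

```bash
python3 look.py .535 .035 113 c; python3 - <<'E'
from h import *;from plant import snapshot,sensors
s=snapshot('scene');o=sensors.get_obs();print(o['tool_pos']);p=proj(s,o['tool_pos'])[0];print(p)
u,v=map(int,p);x0,y0=u-50,v-45
s['color'][v,u]=(0,0,255);crop(s,(x0,y0,x0+100,y0+75),8,'pics/c2.png')
P=cloud(s);
for vv in range(v-12,v+10,2): print(vv,[tuple((1000*P[vv,uu]).round().astype(int).tolist()) for uu in range(u-8,u+9,4)])
E
```

```text
top [0.5346 0.0354] 113.4 0.1205 0.0953
scene [0.5354 0.0351] 113.5 0.1208 0.0982
3.7 [0.5807 0.1536 0.0742] [-179.7   -0.2  -93.8] [-0.1  0.3  0. ]
[0.58059891 0.15269279 0.07408376]
[386.68146449 193.66079643]
181 [(483, 167, 1), (582, 135, 123), (590, 141, 131), (590, 149, 131), (591, 158, 129)]
183 [(489, 165, 0), (580, 137, 114), (590, 141, 125), (591, 150, 125), (592, 158, 125)]
185 [(495, 164, -1), (583, 136, 111), (590, 143, 118), (589, 152, 116), (590, 161, 115)]
187 [(502, 162, 0), (586, 136, 108), (589, 144, 110), (590, 153, 109), (593, 160, 112)]
189 [(508, 160, 0), (589, 136, 105), (588, 145, 102), (589, 154, 101), (592, 162, 103)]
191 [(512, 160, -3), (514, 170, -3), (520, 178, 3), (521, 188, 3), (519, 199, -3)]
193 [(521, 157, 0), (522, 167, 0), (522, 178, -2), (526, 187, 0), (527, 196, 0)]
195 [(525, 156, -2), (529, 165, 0), (527, 176, -4), (528, 187, -5), (533, 195, 0)]
197 [(532, 155, -2), (534, 164, 0), (535, 174, -1), (537, 184, -1), (541, 192, 2)]
199 [(538, 153, -1), (540, 163, -1), (542, 172, 0), (542, 183, -3), (545, 191, 0)]
201 [(542, 152, -3), (545, 161, -1), (547, 171, -1), (551, 179, 2), (551, 190, 0)]
```

View pics/c2.png

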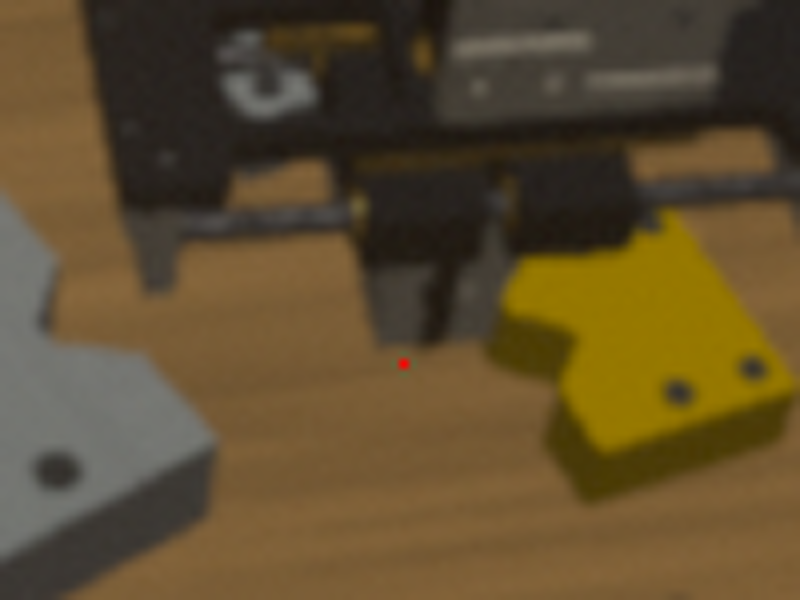

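```bash
python3 - <<'E'
from h import *;from plant import snapshot,sensors
s=snapshot('scene');o=sensors.get_obs();t=o['tool_pos'];print(t)
P=cloud(s);m=(abs(P-t)<[.12,.13,.2]).all(-1)&(P[...,2]>.06)
q=P[m]-t
h,e=np.histogram(q[:,1],bins=np.arange(-.13,.131,.01))
for a,b in zip(e[:-1],e[1:]):
    k=q[(q[:,1]>=a)&(q[:,1]<b)]
    if len(k)>5: print(a.round(3),len(k),'zmin',np.sort(k[:,2])[:6].round(3), k[np.argsort(k[:,2])[:3],0].round(3))
w=snapshot('wrist');print(w['xyz'],w['attitude'],w['mtx'])
E
```

```text
[0.58058661 0.15212011 0.07400137]
-0.1 153 zmin [0.088 0.091 0.091 0.093 0.093 0.097] [0.025 0.024 0.033]
-0.09 201 zmin [0.089 0.09  0.091 0.091 0.092 0.094] [0.032 0.033 0.032]
-0.08 173 zmin [0.1   0.102 0.102 0.103 0.103 0.103] [0.025 0.026 0.026]
-0.07 106 zmin [0.099 0.1   0.101 0.102 0.102 0.103] [0.025 0.027 0.027]
-0.06 98 zmin [0.101 0.101 0.101 0.102 0.102 0.103] [ 0.026 -0.028 -0.029]
-0.05 104 zmin [0.099 0.1   0.1   0.102 0.102 0.102] [-0.029 -0.029 -0.028]
-0.04 248 zmin [0.084 0.086 0.087 0.09  0.09  0.09 ] [ 0.001 -0.001 -0.003]
-0.03 270 zmin [0.056 0.058 0.094 0.094 0.095 0.096] [0.01  0.008 0.036]
-0.02 419 zmin [0.025 0.026 0.027 0.027 0.028 0.028] [ 0.001 -0.009  0.009]
-0.01 230 zmin [0.024 0.026 0.027 0.027 0.027 0.028] [0.008 0.01  0.009]
-0.0 288 zmin [0.023 0.023 0.027 0.028 0.028 0.029] [0.009 0.009 0.012]
0.01 231 zmin [0.027 0.029 0.03  0.032 0.032 0.034] [0.01  0.011 0.013]
0.02 214 zmin [0.092 0.094 0.094 0.095 0.095 0.096] [0.039 0.038 0.039]
0.03 194 zmin [-0.014 -0.014 -0.014 -0.014 -0.013 -0.013] [0.089 0.08  0.12 ]
0.04 214 zmin [-0.014 -0.014 -0.014 -0.013 -0.013 -0.012] [0.083 0.094 0.086]
0.05 67 zmin [-0.014 -0.014 -0.002 -0.002 -0.002 -0.002] [0.093 0.08  0.112]
0.06 113 zmin [0.101 0.101 0.102 0.103 0.103 0.103] [0.035 0.036 0.034]
0.07 164 zmin [0.087 0.089 0.089 0.089 0.09  0.09 ] [0.036 0.04  0.029]
0.08 194 zmin [0.089 0.089 0.089 0.091 0.092 0.092] [0.043 0.007 0.044]
0.09 88 zmin [0.111 0.119 0.119 0.124 0.125 0.126] [0.043 0.042 0.044]
[0.65156853 0.1477977  0.25477389] [164.73515896  -0.21059213 -93.85935857] [[309.70691629   0.         312.1599114 ]
 [  0.         309.70691629 200.23430383]
 [  0.           0.           1.        ]]
```

The finger tips are about 22 mm above the reported TCP, consistently in depth and image, and the block is untouched. To compensate I'll work at a reported z of about -0.006.

{"method": "send_rows", "body": {
  "commands": [
    [1, [-0.04, 0, -0.08], [0, 0, 0]],
    [1, [-0.04, 0, -0.1], [0, 0, 0]],
    [1, [0, 0, -0.08], [0, 0, 0]],
    [1, [0, 0, -0.03], [0, 0, 0]],
    [1, [0, 0, 0], [0, 0, 0]]
  ]
}}

```text
clock: 4.35
tool_pos: [0.5605, 0.1478, 0.0001]
orientation: [-179.7, -0.2, -94.2]
force: [-0.3, -1.1, 1.3]
opening: 0.0003
```

```bash
cat > tip.py <<'E'
from h import *;from plant import snapshot,sensors
s=snapshot('scene');o=sensors.get_obs();t=o['tool_pos'];print(t.round(4),o['force'].round(2))
P=cloud(s);q=P-t;m=(abs(q[...,0])<.025)&(abs(q[...,1])<.02)&(P[...,2]>.008)&(q[...,2]<.06)&(q[...,2]>.0)
print('tip z',np.sort(P[m][:,2])[:12].round(3))
u,v=map(int,proj(s,t)[0]);crop(s,(u-60,v-50,u+40,v+25),8,'pics/tip.png')
E
python3 tip.py
```

```text
[0.5609 0.148  0.0007] [-0.36 -0.23 -0.37]
tip z [0.024 0.024 0.024 0.025 0.026 0.026 0.027 0.027 0.028 0.028 0.028 0.029]
```

View pics/tip.png

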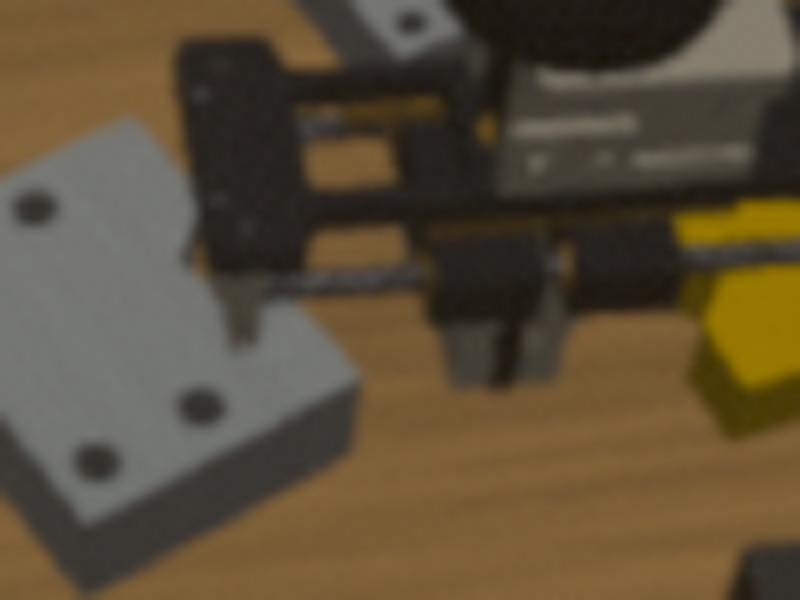

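{"method": "send_rows", "body": {
  "commands": [
    [1, [0, 0, -0.04], [0, 0, 0]],
    [1, [0, -0.04, -0.005], [0, 0, 0]],
    [1, [0, -0.05, -0.005], [0, 0, 0]],
    [1, [0.01, -0.05, -0.005], [0, 0, 0]],
    [1, [0.01, -0.05, -0.005], [0, 0, 0]],
    [1, [0.01, -0.05, -0.005], [0, 0, 0]],
    [1, [0, 0, 0], [0, 0, 0]]
  ]
}}

```text
clock: 5.1
tool_pos: [0.5769, 0.0868, -0.0108]
orientation: [-178.8, 0.4, -94.1]
force: [-0.2, 0.1, -0.3]
opening: 0.0004
```

```bash
python3 tip.py; python3 look.py .535 .03 108 d
```

```text
[ 0.5766  0.0872 -0.0108] [ 0.54 -0.16 -0.34]
tip z [0.01  0.012 0.013 0.013 0.013 0.014 0.014 0.015 0.015 0.015 0.016 0.016]
top [0.5299 0.0129] 96.7 0.1206 0.0952
scene [0.5311 0.0194] 96.9 0.125 0.1105
5.25 [ 0.5757  0.0876 -0.0113] [-178.9    0.3  -94.1] [-0.1  0.6 -0. ]
```

View pics/d_scenec.png

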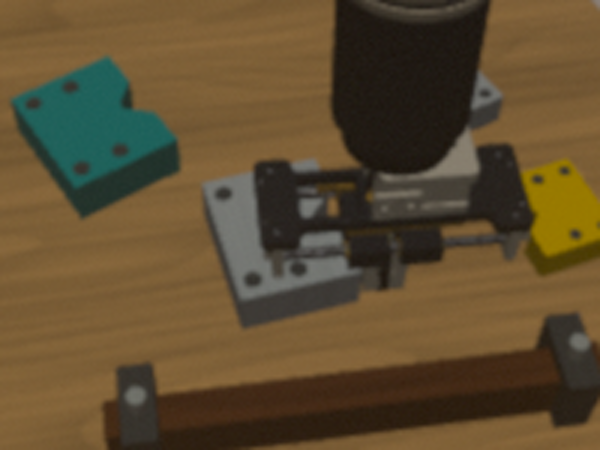

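The block turned to 96.7° with its centre at (0.530, 0.013). It slides readily and stays flat. Next I go over it to its back face at the left end, D, near (0.486, -0.041).

{"method": "send_rows", "body": {
  "commands": [
    [1, [0, 0.05, 0], [0, 0, 0]],
    [1, [0, 0.03, 0.14], [0, 0, 0]],
    [1, [0, 0, 0.14], [0, 0, 0]],
    [1, [-0.08, -0.14, 0.08], [0, 0, 0]],
    [1, [-0.1, -0.16, 0], [0, 0, 0]],
    [1, [-0.1, -0.18, 0], [0, 0, 0]],
    [1, [-0.1, -0.18, 0], [0, 0, 0]],
    [1, [0, -0.1, 0], [0, 0, 0]],
    [1, [0, 0, 0], [0, 0, 0]]
  ]
}}

```text
clock: 6.15
tool_pos: [0.4747, -0.0798, 0.0805]
orientation: [-179.1, 0.1, -93.6]
force: [0.0, 0.2, -0.3]
opening: 0.0002
```

```bash
python3 look.py .53 .013 97 e
```

```text
top [0.5859 0.0356] 13.3 0.0636 0.0084
scene [0.5306 0.0124] 96.9 0.1214 0.0964
6.25 [ 0.4752 -0.0782  0.0803] [-1.791e+02  1.000e-01 -9.350e+01] [0.2 0.2 1. ]
```

{"method": "send_rows", "body": {
  "commands": [
    [1, [0.03, -0.03, -0.12], [0, 0, 0]],
    [1, [0, 0, -0.13], [0, 0, 0]],
    [1, [0, 0, -0.1], [0, 0, 0]],
    [1, [0, 0.03, -0.01], [0, 0, 0]],
    [1, [0, 0.05, 0], [0, 0, 0]],
    [1, [0, 0.05, 0], [0, 0, 0]],
    [1, [0, 0.05, -0.003], [0, 0, 0]],
    [1, [0, 0.05, -0.003], [0, 0, 0]],
    [1, [0, 0.05, -0.003], [0, 0, 0]],
    [1, [0, 0, 0], [0, 0, 0]]
  ]
}}

```text
clock: 7.25
tool_pos: [0.4843, -0.0022, -0.0094]
orientation: [-179.2, -0.1, -92.9]
force: [-0.1, -0.7, -0.1]
opening: 0.0007
```

```bash
python3 tip.py; python3 look.py .532 .028 85 f
```

```text
[ 0.4844 -0.0026 -0.0093] [-0.77 -0.74  0.39]
tip z [0.013 0.014 0.014 0.014 0.015 0.017 0.017 0.018 0.018 0.018 0.019 0.019]
top [0.596  0.0729] 55.4 0.0449 0.0234
scene [0.5439 0.04  ] 72.1 0.122 0.1101
7.4 [ 0.4846 -0.0035 -0.0097] [-179.1   -0.   -93. ] [0.4 0.1 0.8]
```

View pics/f_scenec.png

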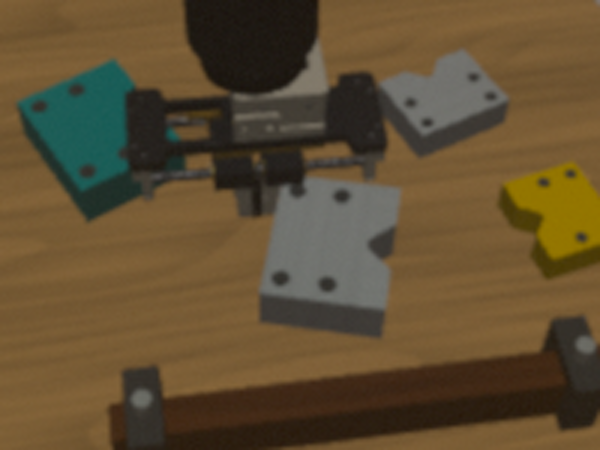

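The turn is going well: in the scene crop the notch (385,245) now points to +y with the yaw at about 72°. I'll continue a bit at this corner.

{"method": "send_rows", "body": {
  "commands": [
    [1, [-0.02, 0.03, 0], [0, 0, 0]],
    [1, [-0.01, 0.05, -0.003], [0, 0, 0]],
    [1, [-0.01, 0.05, -0.003], [0, 0, 0]],
    [1, [0, 0, 0], [0, 0, 0]],
    [1, [-0.02, -0.06, 0.0], [0, 0, 0]],
    [1, [0, -0.04, 0.15], [0, 0, 0]],
    [1, [0, 0, 0.16], [0, 0, 0]],
    [1, [0.02, 0, 0.08], [0, 0, 0]],
    [1, [0, 0, 0], [0, 0, 0]]
  ]
}}

```text
clock: 8.3
tool_pos: [0.4717, 0.0014, 0.09]
orientation: [-179.2, -0.1, -93.1]
force: [-0.6, -0.2, -0.6]
opening: 0.0007
```

```bash
python3 look.py .54 .045 62 g
```

```text
Traceback (most recent call last):
  File "look.py", line 16, in <module>
    s=snapshot(n);c,yw,L,W=blk(s,g,y);print(n,c.round(4),round(yw,1),round(L,4),round(W,4))
                           ~~~^^^^^^^
  File "look.py", line 8, in blk
    nl,l,st,c=cv2.connectedComponentsWithStats(m);i=1+np.argmax(st[1:,4]);q=P[l==i][:,:2].astype(np.float32)
                                                      ~~~~~~~~~^^^^^^^^^^
ValueError: attempt to get argmax of an empty sequence
```

```bash
sed -i "s/for n in ('top','scene'):/for n in sys.argv[5:] or ('scene',):/" look.py; python3 look.py .54 .045 62 g
```

```text
scene [0.5464 0.0593] 53.1 0.1245 0.0959
8.4 [0.4696 0.0009 0.0875] [-179.5   -0.2  -93.2] [-0.2 -0.6 -0.3]
```

View pics/g_scenec.png

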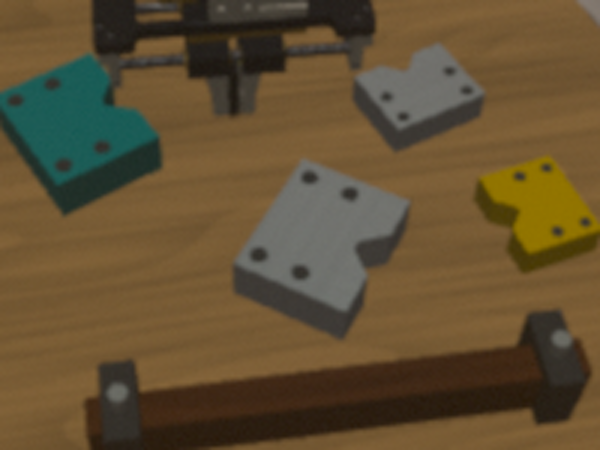

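The crop shows the block at (320,245) with its notch (370,250) facing right and towards the fence. Its yaw is 53° and its centre (0.546, 0.059). Now I go over to its notched face at the fence-side corner for the counter push.

{"method": "send_rows", "body": {
  "commands": [
    [1, [0.13, 0.085, 0.02], [0, 0, 0]],
    [1, [0.13, 0.085, 0], [0, 0, 0]],
    [1, [0.13, 0.085, 0], [0, 0, 0]],
    [1, [0.13, 0.085, 0], [0, 0, 0]],
    [1, [0.12, 0.075, 0], [0, 0, 0]],
    [1, [0.03, 0.02, 0], [0, 0, 0]],
    [1, [0, 0, 0], [0, 0, 0]]
  ]
}}

```text
clock: 9.1
tool_pos: [0.6344, 0.1086, 0.0803]
orientation: [179.6, -0.5, -93.4]
force: [-0.4, 0.3, 0.1]
opening: 0.0004
```

{"method": "send_rows", "body": {
  "commands": [
    [1, [-0.01, 0, -0.1], [0, 0, 0]],
    [1, [0, 0, -0.12], [0, 0, 0]],
    [1, [0, 0, -0.1], [0, 0, 0]],
    [1, [0, 0, -0.02], [0, 0, 0]],
    [1, [0, 0, 0], [0, 0, 0]]
  ]
}}

```text
clock: 9.6
tool_pos: [0.6248, 0.104, -0.0103]
orientation: [179.2, -0.6, -93.5]
force: [0.6, 0.5, 0.8]
opening: 0.0006
```

```bash
python3 tip.py; python3 look.py .546 .059 53 i
```

```text
[ 0.6249  0.1041 -0.0099] [-1.39  0.18 -0.49]
tip z [0.011 0.014 0.014 0.015 0.015 0.016 0.017 0.018 0.018 0.018 0.018 0.018]
scene [0.5415 0.0517] 51.5 0.1226 0.0799
9.7 [ 0.6258  0.1046 -0.009 ] [179.3  -0.6 -93.5] [-0.   1.4  0.7]
```

View pics/i_scenec.png

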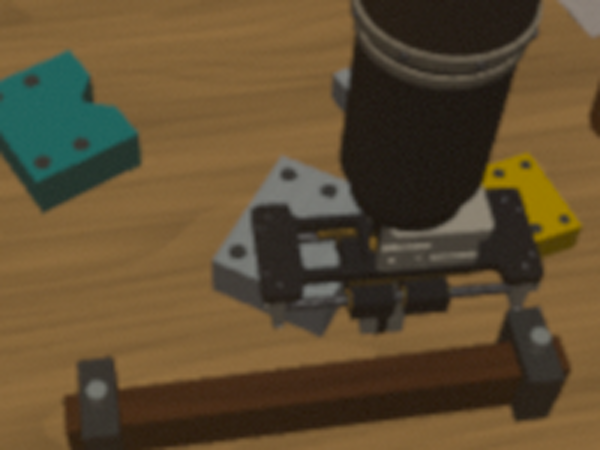

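{"method": "send_rows", "body": {
  "commands": [
    [1, [-0.03, -0.04, 0.005], [0, 0, 0]],
    [1, [-0.03, -0.04, 0], [0, 0, 0]],
    [1, [-0.03, -0.04, 0], [0, 0, 0]],
    [1, [-0.03, -0.04, 0], [0, 0, 0]],
    [1, [-0.03, -0.04, 0], [0, 0, 0]],
    [1, [-0.03, -0.04, 0], [0, 0, 0]],
    [1, [0, 0, 0], [0, 0, 0]]
  ]
}}

```text
clock: 10.4
tool_pos: [0.5817, 0.0412, -0.0017]
orientation: [-180.0, -0.2, -93.5]
force: [1.1, 1.2, -0.1]
opening: 0.0005
```

```bash
python3 tip.py; python3 look.py .52 .045 30 j
```

```text
[ 0.582   0.0416 -0.0017] [-0.94  0.47  0.3 ]
tip z [0.009 0.013 0.014 0.018 0.019 0.021 0.023 0.024 0.024 0.024 0.024 0.025]
scene [ 0.5164 -0.0017] -9.5 0.031 0.0218
10.5 [ 0.5825  0.0421 -0.0018] [-180.    -0.3  -93.5] [0.3 0.2 0.5]
```

View pics/j_scenec.png

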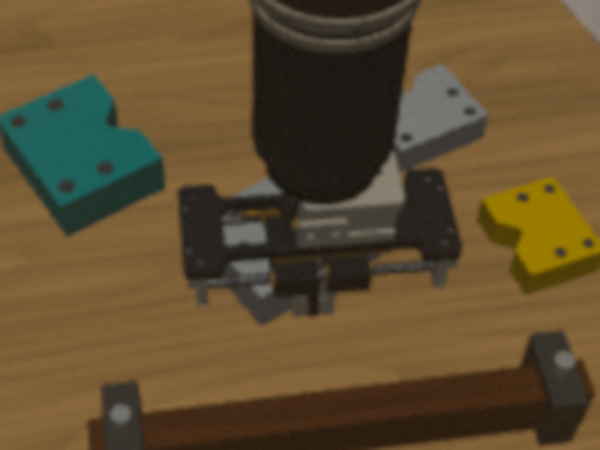

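{"method": "send_rows", "body": {
  "commands": [
    [1, [0.04, 0.04, 0], [0, 0, 0]],
    [1, [0.02, 0.04, 0.14], [0, 0, 0]],
    [1, [0, 0.06, 0.16], [0, 0, 0]],
    [1, [0, 0.18, 0.06], [0, 0, 0]],
    [1, [0, 0.18, 0], [0, 0, 0]],
    [1, [0, 0, 0], [0, 0, 0]]
  ]
}}

```text
clock: 11.1
tool_pos: [0.5983, 0.1736, 0.0904]
orientation: [179.7, -0.4, -93.6]
force: [-0.5, 0.3, -0.3]
opening: 0.0005
```

```bash
python3 look.py .52 .045 30 k
```

```text
scene [0.5117 0.0346] 25.8 0.1212 0.0979
11.15 [0.5981 0.1719 0.0902] [179.7  -0.4 -93.6] [-0.2  0.4  0.4]
```

View pics/k_scenec.png

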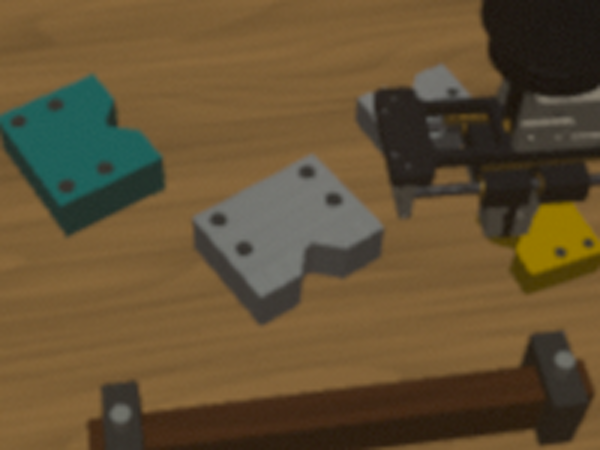

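The block is at yaw 26°, centre (0.512, 0.035), and the notch at crop (315,260) nearly faces the fence. Next I open the gripper, line its jaws up with the fence and push the back face with both fingers. The left corner will be hit first, so the block turns square as it goes.

{"method": "send_rows", "body": {
  "commands": [
    [0, [-0.1, -0.06, 0.03], [0, 0, 0.006]],
    [0, [-0.15, -0.1, 0], [0, 0, 0]],
    [0, [-0.15, -0.1, 0], [0, 0, 0]],
    [0, [-0.15, -0.1, 0], [0, 0, 0]],
    [0, [-0.14, -0.1, 0], [0, 0, 0]],
    [0, [-0.05, -0.05, 0], [0, 0, 0]],
    [0, [0, 0, 0], [0, 0, 0]]
  ]
}}

```text
clock: 11.85
tool_pos: [0.4049, 0.0394, 0.0931]
orientation: [179.1, -0.8, -91.3]
force: [0.3, 0.8, 0.4]
opening: 0.0507
```

{"method": "send_rows", "body": {
  "commands": [
    [0, [0.02, 0.02, 0], [0, 0, 0]],
    [0, [0, 0, -0.1], [0, 0, 0]],
    [0, [0, 0, -0.12], [0, 0, 0]],
    [0, [0, 0, -0.1], [0, 0, 0]],
    [0, [0, 0, 0], [0, 0, 0]]
  ]
}}

```text
clock: 12.35
tool_pos: [0.4176, 0.049, 0.012]
orientation: [179.5, -0.7, -91.2]
force: [1.1, -0.3, 0.6]
opening: 0.0863
```

```bash
python3 look.py .512 .035 26 l
```

```text
scene [0.5125 0.0347] 25.8 0.1208 0.0966
12.4 [0.4187 0.0495 0.0134] [179.6  -0.7 -91.2] [0.1 0.8 1.2]
```

View pics/l_scenec.png

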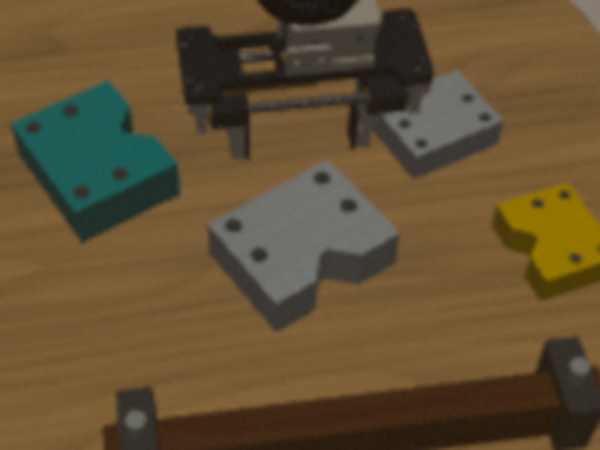

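{"method": "send_rows", "body": {
  "commands": [
    [0, [0, -0.02, -0.05], [0, 0, 0]],
    [0, [0, 0, -0.03], [0, 0, 0]],
    [0, [0, 0, 0], [0, 0, 0]]
  ]
}}

```text
clock: 12.7
tool_pos: [0.4227, 0.0469, -0.005]
orientation: [179.7, -0.6, -91.1]
force: [0.1, -0.1, 0.6]
opening: 0.0873
```

```bash
python3 look.py .49 .05 26 m; python3 - <<'E'
from h import *;from plant import snapshot,sensors
s=snapshot('scene');t=sensors.get_obs()['tool_pos'];P=cloud(s);q=P-t
for a,b in [(-.075,-.035),(.03,.075)]:
    m=(abs(q[...,0])<.016)&(q[...,1]>a)&(q[...,1]<b)&(P[...,2]>.006)&(q[...,2]<.05)&(q[...,2]>0)
    k=P[m];print(len(k),np.sort(k[:,2])[:8].round(3),'y',np.percentile(k[:,1],[2,98]).round(3),'xmax',np.percentile(k[:,0],[50,95]).round(3))
E
```

```text
scene [0.5118 0.0343] 25.6 0.1217 0.0966
12.75 [ 0.423   0.047  -0.0046] [179.7  -0.6 -91.1] [1.3 0.  0.5]
43 [0.018 0.022 0.022 0.022 0.022 0.023 0.023 0.023] y [-0.014  0.001] xmax [0.432 0.434]
62 [0.016 0.019 0.019 0.02  0.02  0.021 0.021 0.023] y [0.09  0.105] xmax [0.434 0.436]
```

View pics/m_scenec.png

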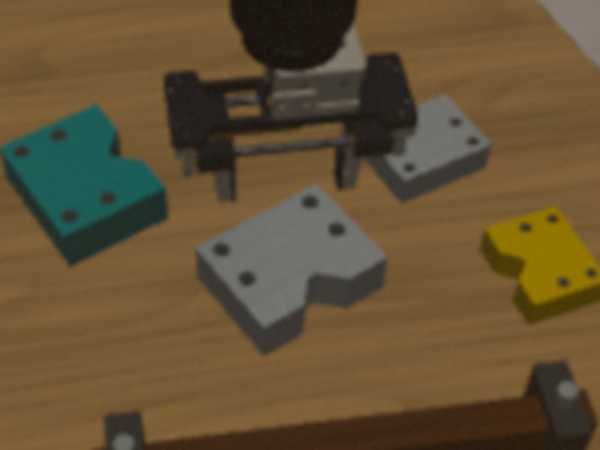

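The open fingers span the left corner, so as placed they would catch the wrong side. I'll shift the hand 28 mm to -y so that its +y finger meets that corner, at about y=0.068.

{"method": "send_rows", "body": {
  "commands": [
    [0, [-0.01, -0.05, -0.005], [0, 0, 0]],
    [0, [0, -0.05, 0], [0, 0, 0]],
    [0, [0, -0.01, 0], [0, 0, 0]],
    [0, [0, 0, 0], [0, 0, 0]]
  ]
}}

```text
clock: 13.2
tool_pos: [0.4214, 0.0182, -0.0036]
orientation: [179.9, -0.5, -91.1]
force: [-0.1, 0.2, 1.3]
opening: 0.0875
```

{"method": "send_rows", "body": {
  "commands": [
    [0, [0.04, 0, -0.01], [0, 0, 0]],
    [0, [0.04, 0, -0.01], [0, 0, 0]],
    [0, [0.04, 0, -0.005], [0, 0, 0]],
    [0, [0.04, 0, -0.005], [0, 0, 0]],
    [0, [0, 0, 0], [0, 0, 0]]
  ]
}}

```text
clock: 13.7
tool_pos: [0.4602, 0.0169, -0.0124]
orientation: [179.5, -0.6, -91.0]
force: [-0.0, -0.1, -0.0]
opening: 0.0875
```

```bash
python3 look.py .52 .04 15 n
```

```text
scene [0.5322 0.0279] 15.8 0.1259 0.1029
13.75 [ 0.4597  0.0168 -0.0124] [179.5  -0.6 -91.1] [-0.2 -0.1  0.3]
```

View pics/n_scenec.png

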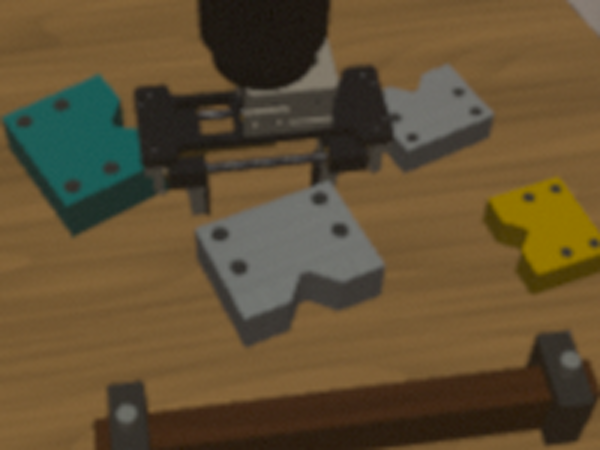

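{"method": "send_rows", "body": {
  "commands": [
    [0, [0.04, 0.01, 0.005], [0, 0, 0]],
    [0, [0.04, 0.01, 0], [0, 0, 0]],
    [0, [0, 0, 0], [0, 0, 0]]
  ]
}}

```text
clock: 14.05
tool_pos: [0.4793, 0.0218, -0.0119]
orientation: [179.3, -0.7, -91.1]
force: [0.2, 0.6, 1.0]
opening: 0.0878
```

```bash
python3 look.py .54 .04 8 o
```

```text
scene [0.5455 0.0245] 6.8 0.124 0.1007
14.1 [ 0.479   0.0216 -0.0118] [179.3  -0.7 -91.1] [-0.5 -1.  -0.1]
```

View pics/o_scenec.png

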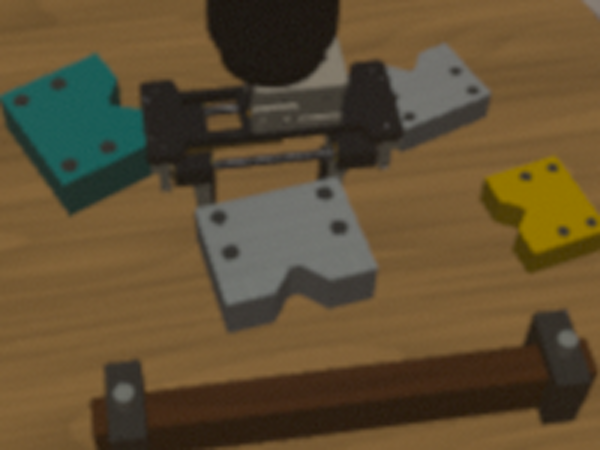

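Both fingers now line up behind the block, which is at yaw 7° and clear of the fence. I'll keep pushing straight.

{"method": "send_rows", "body": {
  "commands": [
    [0, [0.04, 0, 0.005], [0, 0, 0]],
    [0, [0.04, 0, 0], [0, 0, 0]],
    [0, [0.04, 0, 0], [0, 0, 0]],
    [0, [0.03, 0, 0], [0, 0, 0]],
    [0, [0, 0, 0], [0, 0, 0]]
  ]
}}

```text
clock: 14.6
tool_pos: [0.5146, 0.0202, -0.011]
orientation: [178.9, -0.8, -91.2]
force: [-0.3, -0.2, 0.4]
opening: 0.0876
```

```bash
python3 look.py .58 .025 0 p
```

```text
scene [0.5742 0.0178] -1.0 0.123 0.0997
14.65 [ 0.5147  0.0202 -0.0109] [179.   -0.8 -91.2] [ 0.7  0.4 -0.2]
```

View pics/p_scenec.png

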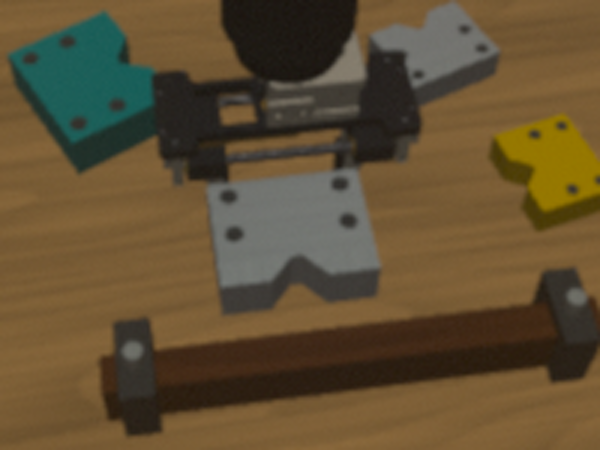

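The block is square at yaw -1.0°, with the fence at -1.3° and about 48 mm to go. I'll push up close, then creep.

{"method": "send_rows", "body": {
  "commands": [
    [0, [0.04, 0, 0.005], [0, 0, 0]],
    [0, [0.04, 0, 0], [0, 0, 0]],
    [0, [0.04, 0, 0], [0, 0, 0]],
    [0, [0.03, 0, 0], [0, 0, 0]],
    [0, [0.015, 0, 0], [0, 0, 0]],
    [0, [0.01, 0, 0], [0, 0, 0]],
    [0, [0, 0, 0], [0, 0, 0]]
  ]
}}

```text
clock: 15.35
tool_pos: [0.5524, 0.0173, -0.0105]
orientation: [178.2, -1.0, -91.3]
force: [-2.2, -0.2, 1.2]
opening: 0.0876
```

```bash
python3 look.py .615 .02 0 q
```

```text
scene [0.6105 0.0146] -1.2 0.122 0.1025
15.4 [ 0.5524  0.0174 -0.0105] [178.2  -1.  -91.3] [-3.8 -0.8  2.1]
```

View pics/q_scenec.png

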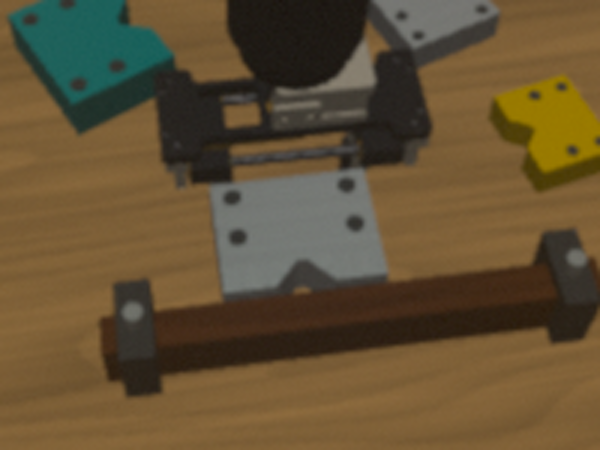

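{"method": "send_rows", "body": {
  "commands": [
    [0, [0.02, 0, 0], [0, 0, 0]],
    [0, [0.015, 0, 0], [0, 0, 0]],
    [0, [0.01, 0, 0], [0, 0, 0]]
  ]
}}

```text
clock: 15.7
tool_pos: [0.5601, 0.0163, -0.0106]
orientation: [177.8, -1.1, -91.4]
force: [-8.3, 2.5, 6.2]
opening: 0.088
```

{"method": "send_rows", "body": {
  "commands": [
    [0, [0.01, 0, 0], [0, 0, 0]],
    [0, [0.01, 0, 0], [0, 0, 0]]
  ]
}}

```text
clock: 15.9
tool_pos: [0.561, 0.0158, -0.0108]
orientation: [177.4, -1.1, -91.4]
force: [-15.2, 5.5, 9.9]
opening: 0.0871
```

{"method": "send_rows", "body": {
  "commands": [
    [0, [0.02, 0, 0], [0, 0, 0]],
    [0, [0.02, 0, 0], [0, 0, 0]]
  ]
}}

```text
clock: 16.1
tool_pos: [0.5601, 0.0148, -0.0117]
orientation: [176.3, -1.3, -91.4]
force: [-21.2, 6.4, 14.6]
opening: 0.0871
```

```bash
python3 look.py .62 .015 0 r; python3 - <<'E'
from h import *;from plant import snapshot
s=snapshot('scene');u,v=map(int,proj(s,[.66,.015,.04])[0]);print(u-50,v-45);crop(s,(u-50,v-45,u+50,v+30),8,'pics/r2.png')
E
```

```text
scene [0.6181 0.0123] -0.0 0.121 0.0917
16.15 [ 0.56    0.0148 -0.0119] [176.3  -1.3 -91.4] [-21.5   6.3  14.2]
282 195
```

View pics/r2.png

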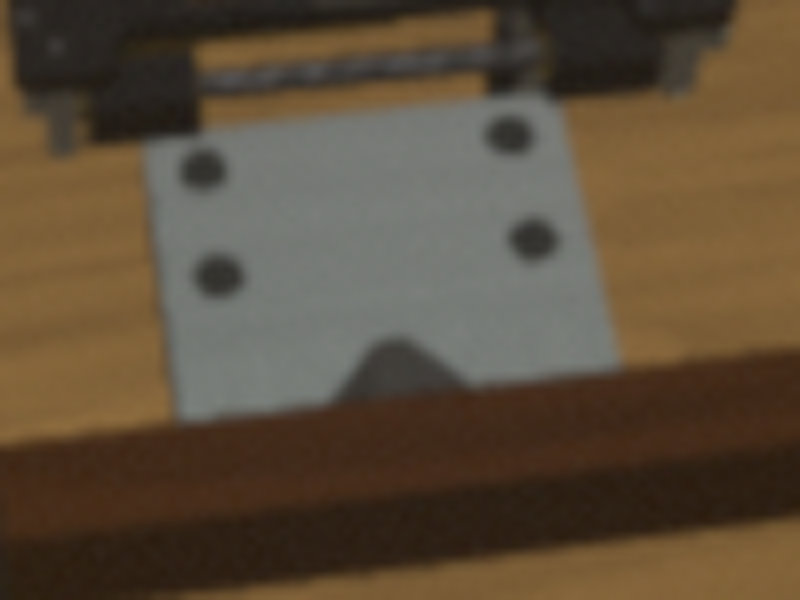

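The notched face looks seated. In the crop, both front corners, (180,420) and (618,372), meet the fence edge with no bench showing between. Forces rose to 21 N and motion stopped. Backing straight off, then up and away.

{"method": "send_rows", "body": {
  "commands": [
    [0, [-0.03, 0, 0], [0, 0, 0]],
    [0, [-0.06, 0, 0], [0, 0, 0]],
    [0, [-0.08, 0, 0.02], [0, 0, 0]],
    [0, [-0.06, 0, 0.1], [0, 0, 0]],
    [0, [-0.02, 0, 0.16], [0, 0, 0]],
    [0, [0, 0, 0.18], [0, 0, 0]],
    [0, [-0.05, 0.0, 0.16], [0, 0, 0]],
    [0, [-0.05, 0, 0.1], [0, 0, 0]],
    [0, [0, 0, 0], [0, 0, 0]],
    [0, [0, 0, 0], [0, 0, 0]]
  ]
}}

```text
clock: 17.2
tool_pos: [0.478, 0.0161, 0.178]
orientation: [177.5, -1.1, -91.3]
force: [-0.0, 0.5, -0.5]
opening: 0.0879
```

```bash
cat > chk.py <<'E'
from h import *;from plant import snapshot
s=snapshot('scene');P=cloud(s);z=P[...,2]
hsv=cv2.cvtColor(s['color'],cv2.COLOR_BGR2HSV)
m=(z>.02)&(z<.1)&(abs(P[...,0]-.683)<.07)&(abs(P[...,1]-.044)<.19)
b=m&(abs(z-.04)<.006)&(hsv[...,1]<60)&(P[...,0]<.68)&(abs(P[...,1]-.015)<.08)
# fence front-top edge: brown at z ~.045, between clamps
f=m&(abs(z-.045)<.006)&(hsv[...,1]>90)&(abs(P[...,1]-.044)<.135)
for n,k in (('blk',b),('fence',f)):
    q=P[k];print(n,cv2.minAreaRect(q[:,:2].astype(np.float32)),np.median(q[:,2]).round(4))
u,v=map(int,proj(s,[.65,.03,.04])[0]);crop(s,(u-50,v-45,u+50,v+30),8,'pics/s.png');print(u-50,v-45)
q=P[f];e=[];
for a in np.arange(-.08,.18,.01):
    k=q[(abs(q[:,1]-a)<.005)]
    if len(k)>3:e.append((round(a,3),np.percentile(k[:,0],3).round(4)))
print(e)
E
python3 chk.py; python3 look.py .62 .015 0 s
```

```text
blk ((0.6424815654754639, 0.012086644768714905), (0.11990616470575333, 0.06040843576192856), 88.76827239990234) 0.0395
fence ((0.6854127049446106, 0.044071950018405914), (0.270336389541626, 0.03260303661227226), 88.82164764404297) 0.0441
288 190
[(np.float64(-0.08), np.float64(0.6691)), (np.float64(-0.07), np.float64(0.6698)), (np.float64(-0.06), np.float64(0.6692)), (np.float64(-0.05), np.float64(0.6704)), (np.float64(-0.04), np.float64(0.6734)), (np.float64(-0.03), np.float64(0.6727)), (np.float64(-0.02), np.float64(0.6739)), (np.float64(-0.01), np.float64(0.6727)), (np.float64(-0.0), np.float64(0.6724)), (np.float64(0.01), np.float64(0.674)), (np.float64(0.02), np.float64(0.6734)), (np.float64(0.03), np.float64(0.6748)), (np.float64(0.04), np.float64(0.6748)), (np.float64(0.05), np.float64(0.6748)), (np.float64(0.06), np.float64(0.6744)), (np.float64(0.07), np.float64(0.6745)), (np.float64(0.08), np.float64(0.6719)), (np.float64(0.09), np.float64(0.674)), (np.float64(0.1), np.float64(0.6733)), (np.float64(0.11), np.float64(0.6745)), (np.float64(0.12), np.float64(0.6748)), (np.float64(0.13), np.float64(0.6738)), (np.float64(0.14), np.float64(0.6752)), (np.float64(0.15), np.float64(0.6742)), (np.float64(0.16), np.float64(0.676)), (np.float64(0.17), np.float64(0.6747))]
scene [0.6187 0.0123] -0.5 0.1204 0.0911
17.3 [0.4776 0.0158 0.1771] [177.3  -1.1 -91.3] [-0.2 -0.1  0.6]
```

View pics/s.png

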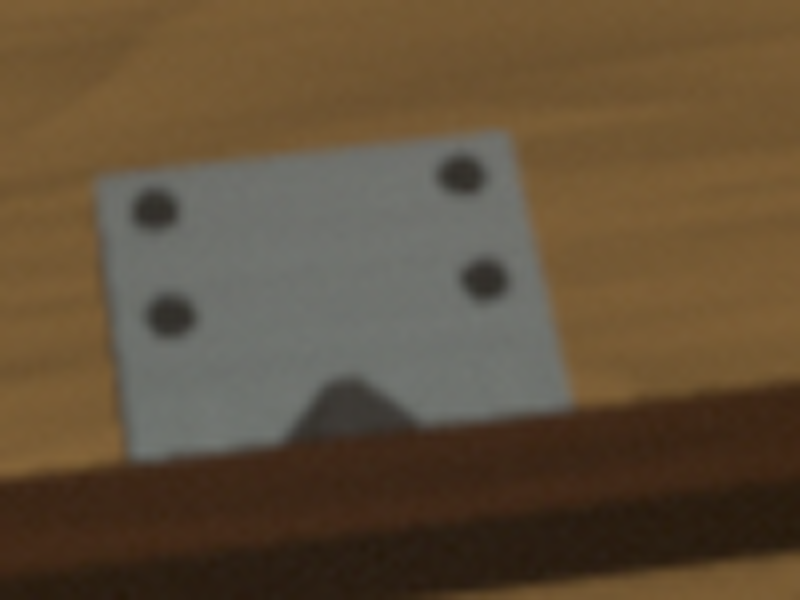

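View pics/s_scene.png

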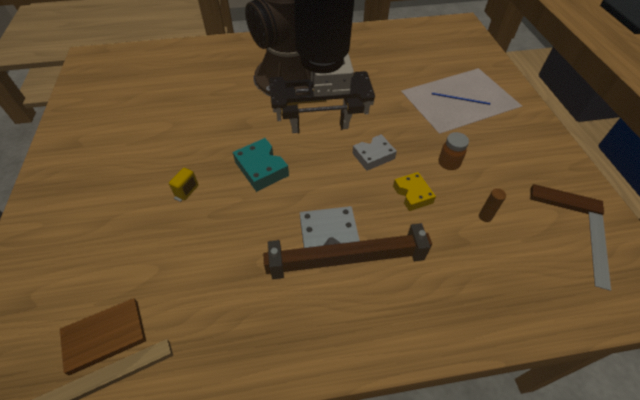

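In the crop the notched face meets the fence, but the fence top hides up to 3 mm. I'll swing the arm aside and check from the top camera.

{"method": "send_rows", "body": {
  "commands": [
    [0, [0, 0.17, 0.04], [0, 0, 0]],
    [0, [0, 0.18, 0.04], [0, 0, 0]],
    [0, [-0.02, 0.18, 0], [0, 0, 0]],
    [0, [-0.04, 0.18, 0], [0, 0, 0]],
    [0, [-0.06, 0.18, 0], [0, 0, 0]],
    [0, [-0.08, 0.18, 0], [0, 0, 0]],
    [0, [-0.1, 0.18, 0], [0, 0, 0]],
    [0, [-0.1, 0.18, 0], [0, 0, 0]],
    [0, [0, 0, 0], [0, 0, 0]]
  ]
}}

```text
clock: 18.2
tool_pos: [0.376, 0.3776, 0.1845]
orientation: [176.7, -2.0, -91.8]
force: [0.4, -0.5, -0.4]
opening: 0.0876
```

```bash
python3 look.py .62 .015 0 t top scene; python3 - <<'E'
from h import *;from plant import snapshot
for n in('top','scene'):
    s=snapshot(n);u,v=map(int,proj(s,[.65,.03,.04])[0]);print(n,u-40,v-30);crop(s,(u-40,v-30,u+40,v+30),10,f'pics/t_{n}z.png')
E
```

```text
top [0.6182 0.0131] 0.1 0.1201 0.0914
scene [0.6189 0.0124] -0.7 0.1203 0.0909
18.3 [0.3772 0.3742 0.1845] [176.7  -2.  -91.9] [-0.2 -0.  -0.6]
top 282 127
scene 298 205
```

View pics/t_topz.png

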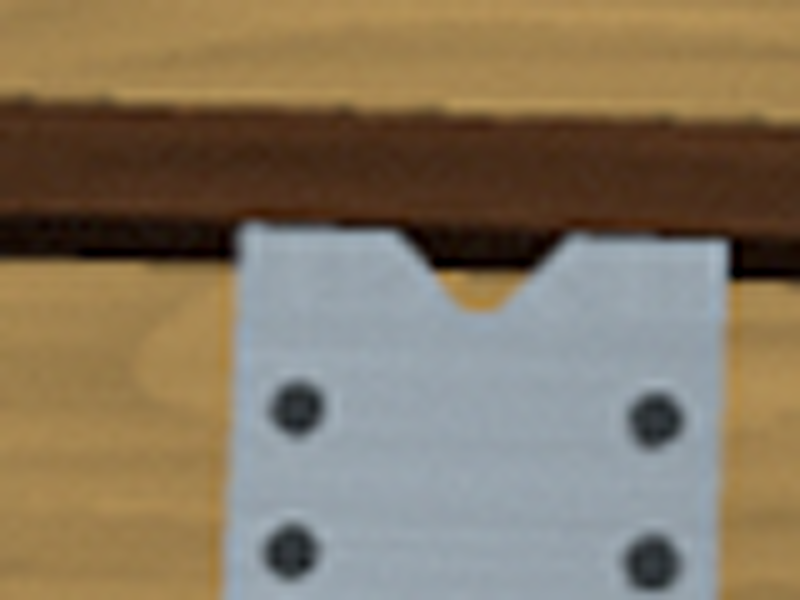

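In the top crop, both shoulders of the notched face, (240,225) and (728,241), meet the fence face about 4 px below its top edge. That is where a 40 mm block lying flush against a 45 mm fence should appear. One last check of the bystanders, then I hand in.

```bash
python3 - <<'E'
from h import *;from plant import snapshot,order,sensors
import pickle
s0=pickle.load(open('scene0.pkl','rb'));s=snapshot('scene')
for n,p in dict(jar=(.449,.368),dowel=(.629,.389),tape=(.436,-.314)).items():
    r=[]
    for k in (s0,s):
        P=cloud(k);m=(P[...,2]>.03)&(P[...,2]<.1)&(np.hypot(P[...,0]-p[0],P[...,1]-p[1])<.06);r.append(np.median(P[m],0))
    print(n,((r[1]-r[0])*1000).round(1))
o=sensors.get_obs();print(o['clock'],o['force'].round(1),abs(o['qvel']).max().round(2))
print(order.close_job())
E
```

```text
jar [-0.7 -0.6 -0.2]
dowel [ 0.   0.5 -0.2]
tape [-0.2  0.3 -0.2]
18.45 [-0.2  0.5  0.1] 0.77
the job is handed in; nothing more can be done
None
```

I turned the larger silver V-block about 115° clockwise with corner pushes, keeping it clear of the fence. Then I pushed it square with the open fingers until its notched face lay against the fence. The job was handed in at about 18.5 s; no verdict was reported.

**Last checks:**
- **Facing the fence before contact:** it measured 7° and then -1° while still about 50 to 75 mm from the fence face.
- **Final fit:** the top view shows both ends of the notched face flush, within about 1 mm. The block centre is about 30 mm from the middle of the fence, well between the clamps.
- **Flat on the bench:** the block's top reads 39.5 mm high, so it was not lifted or tipped.
- **Bystanders:** the jar, dowel and tape measure are within 1 mm of where they started.
- **Clear of everything:** the arm is well away and its force reading is near zero.
- **Forces:** the highest reading I saw was about 26 N, at the final seating.

**What failed or disagreed:**
- **First push missed:** it passed over the block without touching it, because the real finger tips sit about 22 mm above the reported TCP height. I measured this with the depth camera and worked lower from then on.
- **Final yaw reading:** the outline fits gave 0.1° from the top view and -0.5° to -1.2° from the scene view, against about -1.3° for the fence. The fence hides part of the block's edge in these fits, so I relied on the enlarged top view.

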